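# Release the sample carriers in loading order

## Robot

A 7-joint arm with a two-finger parallel gripper is mounted at the origin on the work surface. World frame = base frame: x ahead of the robot, y to its left, z up, the work surface at z = 0. Lengths are in m, angles in degrees, forces in N, time in s.
With the tool pointing down it reaches from about 0.425 to 0.95 m from the base axis. Payload 16.7 kg.
Tool frame: the origin (TCP) lies midway between the tips of the shut fingers; the grasp point (between the pads) lies 19 mm behind it (manip.grip_depth is the distance from the TCP to the grasp point, in m); y points along the fingers, z is the direction in which the jaws open and shut, and the axes are right-handed (so a half turn about y gives the same grasp; the last joint's range is limited). The gripper opens to 94 mm and grips with 3 to 60 N. Pads are 16 mm wide; open, the fingers measure 119 mm over their backs; the gripper's body (75 mm by 177 mm) begins 78 mm behind the grasp point.
Start: joints at [-81.962, 24.414, 4.234, 92.017, -1.954, 63.644, -3.845], TCP at [0.193, 0.647, 0.205] pointing down, gripper open.
Joint ranges: [-163.25, 163.25], [-28.42, 122.38], [-70.27, 78.77], [12.13, 141.07], [-58.53, 238.53], [9.26, 117.41], [-156.51, 156.51]. Speed limits (degrees/s): [108.29, 108.29, 136.94, 136.94, 172.46, 172.46, 172.46].

## Interface

Orientations are given as a 3x3 rotation matrix whose columns are the frame's x, y, z axes.
In Python, from bench import manip gives the robot as it stands.
- The arm moves only by the tool arm_command, never from a script. Its argument "series" is a list of rows, each a list of 3 entries, a list of its own where there are three numbers: the opening, from -1 (shut) to 1 (fully open), so that 0 is half open, then the shift along the tool's x, y, z in m, then the turn about the tool's y in degrees. In form: [[fingers, [x, y, z], yaw], ...]. A call has exactly 10 rows; each row shifts and turns the pose as measured when the row begins, along the tool's axes as they then stand; what a row does not reach is not made up. A row lasts 1/10 s, in which the tool goes at most 50 mm and 8.59 degrees, less where a joint would pass 70% of its speed; a pose out of reach is approached as far as the arm can. A call is refused whole if a number of a shift passes 0.05 or a number of a turn 8.59, either way. A call with a gripper value outside its range is refused whole. The fingers move at their own pace and stop on an object; the grip force is fixed at half the most. Time passes only in rows, so rows that do not move let the fingers close, or fill a call up. It gives the time, the measured TCP pose, the force and the opening at its end, in the units of the state.
- manip.get_state(): the state, without advancing time (a new reading comes with each control period).
- manip.capture(name): name is "side" or "top"; returns a dict with "img" (480x640x3 uint8, red, green, blue), "z_map" (480x640 float32, m along the optical axis (not along the pixel's ray), 0 where there is no reading), "fx", "fy", "cx", "cy" (pixels), "R" (3x3) and "t" (3): a world point X has camera coordinates R X + t. Camera axes: x right, y down, z forward; pixel columns grow to the right and rows downward; lengths in m; the calibration is good to about 2 mm. A picture is of the moment at which its call begins.
- manip.finish_job(): hands the job in, once; it reports no verdict.
The state is a dict: "time": time; "joint_positions": joint angles; "qvel": joint speeds; "tau": joint torques, N m; "ee_pos": TCP position; "orientation": TCP orientation; "wrist_force": force on the tool from outside, world axes, zero at the start; "wrist_torque": the same for the moment, N m; "grip_width": finger opening in m.
Only numpy, scipy, OpenCV 4.12 (cv2) and the standard library are available. Lean on these libraries where they do the work, as an engineer would, in place of code of your own. Each camera call takes 0.05 s, during which the arm holds its last target. There are 200 camera calls.

## Task

Release three sample carriers for the analyser in loading order: with a fingertip, lightly press the red key fully down, then the blue key, then the green key; each stays down by itself. Leave the yellow key up, and do not pick up, tip or push about any carrier, the vial or the bottle. Finish with the hand clear of everything.

Things in the scene. Friction and masses are not known exactly. Their poses are not given: they have to be found in the camera images.
- red_carrier: Sample carrier with the red key: grey block 170 x 44 x 60 mm (x, y, z) with a white side stripe, 0.4 to 0.85 kg; it stands loose on the table. Origin: centre of its underside; x runs along its length, from the key end (-x) to the tube end (+x), z up. Three plum-capped sample tubes, fixed in the block, stand at x = +10, +40 and +70 mm, caps 16 mm across, tops 90 mm above the table. The key sits on the top face at x = -60 mm, y = 0.
- red_key_top (a point): Centre of the top face of the red round key, 28 mm across; 80 mm above the table when up (20 mm proud of the carrier's top face), 70 mm when fully down and let go (10 mm proud). Its z points up.
- red_key (a joint): How far the red key is pressed down, m: 0 is up, 0.010 is fully down. The cap is cushioned on top of it (gives 0.7 mm per N, 9 mm at most, and springs back when let go), so the top moves about 1.3 to 2 mm before the key itself starts to slide; the key slides straight down against about 2 N (2 to 3 N if pressed below 30 mm/s) to a stop, where the force rises above 5 N as the cushion yields; the key itself has no spring and stays where it is left.
- blue_carrier: Sample carrier with the blue key: grey block 170 x 44 x 60 mm (x, y, z) with a white side stripe, 0.4 to 0.85 kg; it stands loose on the table. Origin: centre of its underside; x runs along its length, from the key end (-x) to the tube end (+x), z up. Three plum-capped sample tubes, fixed in the block, stand at x = +10, +40 and +70 mm, caps 16 mm across, tops 90 mm above the table. The key sits on the top face at x = -60 mm, y = 0.
- blue_key_top (a point): Centre of the top face of the blue round key, 28 mm across; 80 mm above the table when up (20 mm proud of the carrier's top face), 70 mm when fully down and let go (10 mm proud). Its z points up.
- blue_key (a joint): How far the blue key is pressed down, m: 0 is up, 0.010 is fully down. The cap is cushioned on top of it (gives 0.7 mm per N, 9 mm at most, and springs back when let go), so the top moves about 1.3 to 2 mm before the key itself starts to slide; the key slides straight down against about 2 N (2 to 3 N if pressed below 30 mm/s) to a stop, where the force rises above 5 N as the cushion yields; the key itself has no spring and stays where it is left.
- green_carrier: Sample carrier with the green key: grey block 170 x 44 x 60 mm (x, y, z) with a white side stripe, 0.4 to 0.85 kg; it stands loose on the table. Origin: centre of its underside; x runs along its length, from the key end (-x) to the tube end (+x), z up. Three plum-capped sample tubes, fixed in the block, stand at x = +10, +40 and +70 mm, caps 16 mm across, tops 90 mm above the table. The key sits on the top face at x = -60 mm, y = 0.
- green_key_top (a point): Centre of the top face of the green round key, 28 mm across; 80 mm above the table when up (20 mm proud of the carrier's top face), 70 mm when fully down and let go (10 mm proud). Its z points up.
- green_key (a joint): How far the green key is pressed down, m: 0 is up, 0.010 is fully down. The cap is cushioned on top of it (gives 0.7 mm per N, 9 mm at most, and springs back when let go), so the top moves about 1.3 to 2 mm before the key itself starts to slide; the key slides straight down against about 2 N (2 to 3 N if pressed below 30 mm/s) to a stop, where the force rises above 5 N as the cushion yields; the key itself has no spring and stays where it is left.
- yellow_carrier: Sample carrier with the yellow key: grey block 170 x 44 x 60 mm (x, y, z) with a white side stripe, 0.4 to 0.85 kg; it must be left alone. Origin: centre of its underside; x runs along its length, from the key end (-x) to the tube end (+x), z up. Three plum-capped sample tubes, fixed in the block, stand at x = +10, +40 and +70 mm, caps 16 mm across, tops 90 mm above the table. The key sits on the top face at x = -60 mm, y = 0.
- yellow_key_top (a point): Centre of the top face of the yellow round key, 28 mm across; 80 mm above the table when up (20 mm proud of the carrier's top face), 70 mm when fully down and let go (10 mm proud). Its z points up.
- yellow_key (a joint): How far the yellow key is pressed down, m: 0 is up, 0.010 is fully down. The cap is cushioned on top of it (gives 0.7 mm per N, 9 mm at most, and springs back when let go), so the top moves about 1.3 to 2 mm before the key itself starts to slide; the key slides straight down against about 2 N (2 to 3 N if pressed below 30 mm/s) to a stop, where the force rises above 5 N as the cushion yields; the key itself has no spring and stays where it is left.
- control_vial: Small amber capped vial, 28 mm across, 50 mm tall, standing loose between the carriers; a bystander. Origin: centre of its underside.
- reagent_bottle: White bottle with a black cap, 54 mm across, 100 mm tall, standing loose beyond the carriers; a bystander. Origin: centre of its underside.
There are look-alikes about, which are no part of the job. What is shaped like the green_carrier but purple or turquoise is not meant. Leave any turquoise look-alike of the red_carrier alone.

How it is judged (in metres and radians):
On the way, in this order (a step that is already met when the one before it is completed fails the run):
1. the red key is down (value of joint red_key above 0.0065 m), for 0.2 s.
2. the blue key is down (value of joint blue_key above 0.0065 m), for 0.2 s.
3. the green key is down (value of joint green_key above 0.0065 m), for 0.2 s.
At the end, for the whole second after the job is handed in: The red, blue and green keys are each down by more than 6.5 mm of their 10 mm, the yellow key by less than 2.5 mm; all carriers, the vial and the bottle are at rest within 12 mm of where they started (value of joint each of red_key, blue_key, green_key above 0.0065 m and value of joint yellow_key below 0.0025 m and distance of each of red_carrier, blue_carrier, green_carrier, yellow_carrier, control_vial, reagent_bottle from where it was at the start of the episode below 0.012 m and linear speed of each of red_carrier, blue_carrier, green_carrier, yellow_carrier, control_vial, reagent_bottle below 0.02 m/s); the robot touches nothing.
It fails at once if the blue key is pressed before the red one is down, or the green key before the blue one ((value of joint blue_key above 0.0025 m and value of joint red_key below 0.0065 m) or (value of joint green_key above 0.0025 m and value of joint blue_key below 0.0065 m)).
It fails at once if the yellow key is pressed by more than 2.5 mm (value of joint yellow_key above 0.0025 m).
It fails at once if a carrier or its key is pushed with more than 25 N (contact force between any of the fingers, the arm and red_carrier above 25 N or contact force between any of the fingers, the arm and blue_carrier above 25 N or contact force between any of the fingers, the arm and green_carrier above 25 N or contact force between any of the fingers, the arm and yellow_carrier above 25 N).
It fails at once if a carrier is lifted by 6 mm, tipped, or shifted by more than 12 mm (height (world z) of any of red_carrier, blue_carrier, green_carrier, yellow_carrier above 0.006 m or angle between any of red_carrier, blue_carrier, green_carrier, yellow_carrier's own z axis and vertical above 0.1 rad or distance of any of red_carrier, blue_carrier, green_carrier, yellow_carrier from where it was at the start of the episode above 0.012 m).
It fails at once if the vial or the bottle is moved by more than 12 mm or tipped (distance of any of control_vial, reagent_bottle from where it was at the start of the episode above 0.012 m or angle between any of control_vial, reagent_bottle's own z axis and vertical above 0.2 rad).
It also fails if it takes over 54 s, if anything falls off the work surface, if the arm or the gripper's body presses on something with over 40 N, if the wrist force passes 120 N, or if a joint passes its speed limit or range.

## Working session

There is one attempt and no reset: what is moved stays moved. The work goes in short steps, Python scripts to look and compute and a tool call to move; the robot and the scene stay as the last step left them, time stands still between calls to the robot, and variables do not carry over. Pictures are saved under pics/ and viewed, about 8 in all and at most 12, crops included, and the job is handed in when it is done.

Besides the shell and the picture viewer there is one more tool, called after ">>>" by a JSON object that holds its "api" and its "payload", one argument or row to a line. arm_command: Moves the arm, as the interface text tells. Its arguments: {"type":"object","properties":{"series":{"type":"array","items":{"type":"array"}}},"required":["series"]}

```bash
mkdir -p pics
cat > h.py <<'E'
import numpy as np,cv2
from bench import manip
def cap(n,f=None):
    c=manip.capture(n)
    if f: cv2.imwrite('pics/'+f,c['img'][:,:,::-1])
    return c
def ray(c,u,v,z):
    R=np.array(c['R']);t=np.array(c['t']);o=-R.T@t
    d=R.T@np.array([(u-c['cx'])/c['fx'],(v-c['cy'])/c['fy'],1]);return o+d*(z-o[2])/d[2]
def pt(c,u,v):
    z=c['z_map'][int(v),int(u)];R=np.array(c['R'])
    return R.T@(np.array([(u-c['cx'])/c['fx']*z,(v-c['cy'])/c['fy']*z,z])-np.array(c['t']))
E
python3 - <<'E'
from h import *
np.set_printoptions(precision=4,suppress=True)
for n in('top','side'):
    c=cap(n,n+'0.png');print(n,-np.array(c['R']).T@np.array(c['t']),c['fx'])
s=manip.get_state()
for k in s:print(k,np.array(s[k]))
E
```

```text
top [ 0.3466 -0.0014  1.2303] 621.0382114220621
side [ 0.3282 -0.3994  0.6634] 491.004724880976
time 0.1
joint_positions [-81.9614  24.4465   4.2306  92.0453  -1.9532  63.6418  -3.8454]
qvel [ 0.0881 -0.1606 -0.0271 -0.118  -0.0114 -0.0017  0.0674]
tau [  0.0078 -93.7471   3.6775 -45.5043  -0.0485   0.0169   0.    ]
ee_pos [0.1928 0.6465 0.2049]
orientation [[ 0.9583 -0.0002  0.2858]
 [-0.2858 -0.001   0.9583]
 [ 0.0001 -1.     -0.0011]]
wrist_force [ 0.2687  0.1346 -0.7875]
wrist_torque [-0.0125  0.0326 -0.0454]
grip_width 0.09402475458246047
```

View pics/top0.png

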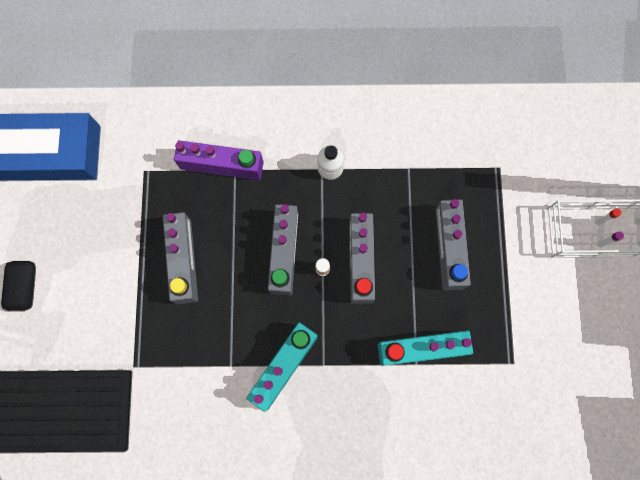

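View pics/side0.png

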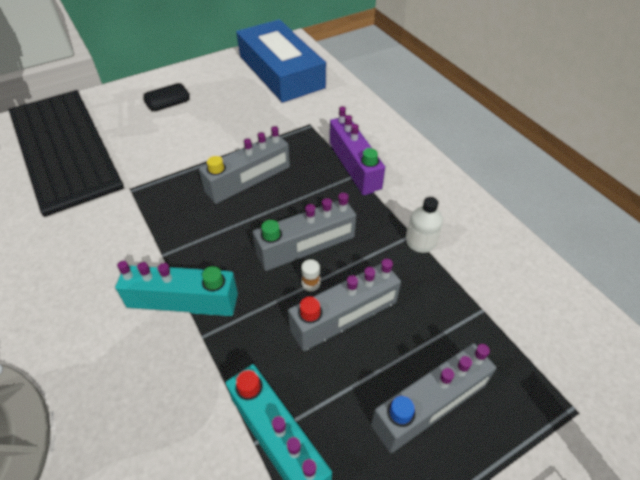

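The top view shows red (364,286), blue (459,272) and green (280,277) keys on the grey carriers. Yellow is at (178,286), the vial at (322,267) and the bottle at (331,160). The teal and purple look-alikes are outside this set. The side view shows the same keys at red (310,310), blue (402,410) and green (270,231).

```bash
cat > meas.py <<'E'
from h import *
np.set_printoptions(precision=4,suppress=True)
H={'red':[(0,6),(174,180)],'blue':[(105,125)],'green':[(50,80)],'yellow':[(20,32)]}
P={'top':dict(red=(364,286),blue=(459,272),green=(280,277),yellow=(178,286)),'side':dict(red=(310,310),blue=(402,410),green=(270,231),yellow=(216,165))}
def keys(zs={}):
  for n in P:
    c=cap(n);hsv=cv2.cvtColor(cv2.GaussianBlur(c['img'],(3,3),0),cv2.COLOR_RGB2HSV)
    for k,(u,v) in P[n].items():
        m=sum(cv2.inRange(hsv,(a,110,60),(b,255,255)) for a,b in H[k])
        _,l,st,ce=cv2.connectedComponentsWithStats(m)
        i=l[v,u]; 
        zm=c['z_map']; ys,xs=np.nonzero(l==i)
        p=np.array([pt(c,x,y) for x,y in zip(xs,ys)]); p=p[zm[ys,xs]>0]
        zt=np.percentile(p[:,2],80); t=p[abs(p[:,2]-zt)<.004]
        mm=(t.max(0)+t.min(0))/2
        z=zs.get(k,.08)
        print(n,k,st[i],ce[i],'ray',ray(c,*ce[i],z)[:2],'depth top mid',mm,'ztop',np.median(t[:,2]))
if __name__=='__main__': keys()
E
python3 meas.py
python3 - <<'E'
from h import *
c=manip.capture('top')
for k,uv in dict(rc1=(363,217),rc3=(364,248),bc1=(454,203),bc3=(457.5,234),gc1=(285,209),gc3=(282,240)).items(): print(k,ray(c,*uv,.09)[:2].round(4))
print('vial',ray(c,322,266,.05).round(3))
E
```

```text
top red [356 278  16  17 216] [363.338  285.8843] ray [ 0.5042 -0.0777] depth top mid [ 0.5048 -0.0787  0.0817] ztop 0.08047903082559336
top blue [451 264  17  17 222] [459.0946 271.6577] ray [ 0.5293 -0.2576] depth top mid [ 0.5301 -0.2592  0.0819] ztop 0.08085052093907445
top green [272 270  16  15 192] [279.2292 276.9167] ray [0.5226 0.0793] depth top mid [0.5227 0.0796 0.0809] ztop 0.08058261297994986
top yellow [170 278  17  16 222] [177.9595 285.6577] ray [0.5079 0.2681] depth top mid [0.5092 0.2699 0.0816] ztop 0.08047102255367225
side red [299 295  22  27 461] [309.4881 308.3579] ray [ 0.5009 -0.0823] depth top mid [ 0.5036 -0.0776  0.0806] ztop 0.08077393830901461
side blue [389 396  26  29 586] [401.5956 409.8123] ray [ 0.5256 -0.2616] depth top mid [ 0.529  -0.2583  0.0807] ztop 0.08073371223893089
side green [261 219  19  22 343] [270.1633 229.5977] ray [0.5194 0.074 ] depth top mid [0.5219 0.0801 0.0805] ztop 0.08067142089962646
side yellow [206 156  19  18 256] [215.1758 164.6719] ray [0.5044 0.2584] depth top mid [0.5068 0.2688 0.0802] ztop 0.08073492027853763
rc1 [ 0.634  -0.0794]
rc3 [ 0.5742 -0.0799]
bc1 [ 0.6598 -0.253 ]
bc3 [ 0.5993 -0.2563]
gc1 [0.6511 0.0683]
gc3 [0.591  0.0737]
vial [ 0.548 -0.001  0.05 ]
```

>>> {"api": "arm_command", "payload": {
  "series": [
    [-1,[0.034,0,-0.026],0],
    [-1,[0.034,0,-0.026],0],
    [-1,[0.034,0,-0.026],0],
    [-1,[0.034,0,-0.026],0],
    [-1,[0.034,0,-0.026],0],
    [-1,[0.034,0,-0.026],0],
    [-1,[0.034,0,-0.026],0],
    [-1,[0.034,0,-0.026],0],
    [-1,[0.034,0,-0.026],0],
    [-1,[0.034,0,-0.026],0]
  ]
}}

```text
time: 1.25
ee_pos: [0.4487, 0.2925, 0.2037]
orientation: [[0.961, -0.002, 0.276], [-0.276, 0.001, 0.961], [-0.002, -1.0, 0.001]]
wrist_force: [0.5, 0.6, -0.2]
grip_width: 0.0175
```

>>> {"api": "arm_command", "payload": {
  "series": [
    [-1,[0.0175,0.008,-0.038],0],
    [-1,[0.0175,0.008,-0.038],0],
    [-1,[0.0175,0.008,-0.038],0],
    [-1,[0.0175,0.008,-0.038],0],
    [-1,[0.0175,0.008,-0.038],0],
    [-1,[0.0175,0.008,-0.038],0],
    [-1,[0.0175,0.008,-0.038],0],
    [-1,[0.0175,0.008,-0.038],0],
    [-1,[0.0165,0.008,-0.035],0],
    [-1,[0,0,0],0]
  ]
}}

```text
time: 2.25
ee_pos: [0.5084, -0.0965, 0.1301]
orientation: [[0.959, 0.004, 0.282], [-0.282, 0.002, 0.959], [0.004, -1.0, 0.004]]
wrist_force: [0.7, -0.2, 0.8]
grip_width: 0.0002
```

>>> {"api": "arm_command", "payload": {
  "series": [
    [-1,[-0.005,0,0.009],0],
    [-1,[-0.004,0,0.007],0],
    [-1,[0,0.005,0],0],
    [-1,[0,0.006,0],0],
    [-1,[0,0.006,0],0],
    [-1,[0,0.006,0],0],
    [-1,[0,0.005,0],0],
    [-1,[0,0,0],0],
    [-1,[0,0,0],0],
    [-1,[0,0,0],0]
  ]
}}

```text
time: 3.25
ee_pos: [0.5038, -0.0732, 0.0994]
orientation: [[0.961, 0.004, 0.278], [-0.278, 0.003, 0.961], [0.003, -1.0, 0.004]]
wrist_force: [0.7, -0.1, -0.8]
grip_width: 0.0003
```

```bash
python3 -c "
from h import *
a=cap('top')['img'][190:350,240:500];b=cap('side','')['img'][200:440,220:480]
cv2.imwrite('pics/c1.png',np.vstack([cv2.resize(a,(520,280)),cv2.resize(b,(520,300))])[:,:,::-1]);s=manip.get_state();print(s['ee_pos'],s['wrist_force'])"
```

```text
[ 0.50388284 -0.07320736  0.09953681] [-0.14099724 -0.41336298  0.41889878]
```

View pics/c1.png

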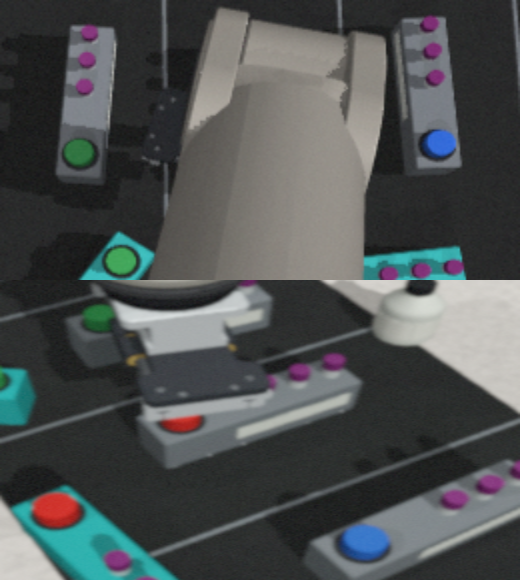

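Hand is above the red key (partly hidden in both views). I'll correct y by -5 mm and start descending.

>>> {"api": "arm_command", "payload": {
  "series": [
    [-1,[0.001,0,-0.005],0],
    [-1,[0,0,0],0],
    [-1,[0,0.004,0],0],
    [-1,[0,0.004,0],0],
    [-1,[0,0.003,0],0],
    [-1,[0,0.003,0],0],
    [-1,[0,0.003,0],0],
    [-1,[0,0.002,0],0],
    [-1,[0,0,0],0],
    [-1,[0,0,0],0]
  ]
}}

```text
time: 4.35
ee_pos: [0.5037, -0.0788, 0.079]
orientation: [[0.961, 0.005, 0.278], [-0.278, 0.004, 0.961], [0.003, -1.0, 0.005]]
wrist_force: [-1.1, 0.0, 2.2]
grip_width: 0.0001
```

>>> {"api": "arm_command", "payload": {
  "series": [
    [-1,[0,0.002,0],0],
    [-1,[0,0.002,0],0],
    [-1,[0,0.002,0],0],
    [-1,[0,0.0015,0],0],
    [-1,[0,0.0015,0],0],
    [-1,[0,0.001,0],0],
    [-1,[0,0.001,0],0],
    [-1,[0,0,0],0],
    [-1,[0,0,0],0],
    [-1,[0,0,0],0]
  ]
}}

```text
time: 5.35
ee_pos: [0.5038, -0.0788, 0.0675]
orientation: [[0.961, 0.005, 0.278], [-0.278, 0.004, 0.961], [0.003, -1.0, 0.005]]
wrist_force: [-0.7, 0.4, 4.9]
grip_width: 0.0005
```

>>> {"api": "arm_command", "payload": {
  "series": [
    [-1,[0,0.001,0],0],
    [-1,[0,0.001,0],0],
    [-1,[0,0.001,0],0],
    [-1,[0,0,0],0],
    [-1,[0,0,0],0],
    [-1,[0,0,0],0],
    [-1,[0,0,0],0],
    [-1,[0,0,0],0],
    [-1,[0,0,0],0],
    [-1,[0,0,0],0]
  ]
}}

```text
time: 6.35
ee_pos: [0.5038, -0.0788, 0.0654]
orientation: [[0.96, 0.005, 0.278], [-0.278, 0.005, 0.96], [0.004, -1.0, 0.006]]
wrist_force: [-2.9, 0.0, 8.0]
grip_width: 0.0004
```

The force rose to 8 N at the stop, so red is fully down. I'll lift and move towards blue.

>>> {"api": "arm_command", "payload": {
  "series": [
    [-1,[0,-0.01,0],0],
    [-1,[0,-0.025,0],0],
    [-1,[0,-0.025,0],0],
    [-1,[0.01,-0.004,-0.022],0],
    [-1,[0.015,0,-0.034],0],
    [-1,[0.016,0,-0.036],0],
    [-1,[0.015,0,-0.034],0],
    [-1,[0.009,0,-0.02],0],
    [-1,[0.004,0,-0.01],0],
    [-1,[0,0,0],0]
  ]
}}

```text
time: 7.35
ee_pos: [0.5282, -0.2532, 0.1358]
orientation: [[0.962, 0.008, 0.275], [-0.275, 0.004, 0.962], [0.007, -1.0, 0.006]]
wrist_force: [0.2, 1.7, -0.9]
grip_width: 0.0006
```

```bash
python3 meas.py | cut -c1-200; python3 -c "
from h import *
s=manip.get_state();print(s['ee_pos'],s['wrist_force'])"
```

```text
top red [356 279  16  16 205] [363.1171 286.3024] ray [ 0.5034 -0.0772] depth top mid [ 0.5043 -0.0785  0.0716] ztop 0.07047871812992317
top blue [451 267   9  13  82] [454.8049 272.3659] ray [ 0.528  -0.2495] depth top mid [ 0.5277 -0.2515  0.082 ] ztop 0.08120660577937597
top green [272 270  15  15 187] [279.1711 276.9465] ray [0.5225 0.0794] depth top mid [0.5226 0.0797 0.0816] ztop 0.08017321791091536
top yellow [170 278  17  16 218] [177.9541 285.6468] ray [0.5079 0.2681] depth top mid [0.5092 0.2701 0.0811] ztop 0.08008937810783182
side red [300 300  21  22 361] [309.7119 310.6814] ray [ 0.4994 -0.0857] depth top mid [ 0.5032 -0.0768  0.0706] ztop 0.07092346541087621
side blue [389 396  26  29 575] [401.6052 409.8783] ray [ 0.5256 -0.2617] depth top mid [ 0.5286 -0.2587  0.0803] ztop 0.08082401454033636
side green [261 219  19  22 337] [270.1632 229.6825] ray [0.5193 0.0738] depth top mid [0.5218 0.0802 0.0803] ztop 0.08079625189862069
side yellow [207 156  18  18 255] [215.1451 164.5529] ray [0.5045 0.2587] depth top mid [0.507  0.2692 0.0804] ztop 0.08078965176749009
[ 0.52836705 -0.25116201  0.13556878] [-0.11395532  0.74107376  0.10176058]
```

Red's top is at 70.5 mm, fully down, and the carrier hasn't moved. Next is blue.

>>> {"api": "arm_command", "payload": {
  "series": [
    [-1,[0.003,0,-0.007],0],
    [-1,[0,0.008,0],0],
    [-1,[0,0.012,0],0],
    [-1,[0,0.012,0],0],
    [-1,[0,0.008,0],0],
    [-1,[0,0.005,0],0],
    [-1,[0,0.002,0],0],
    [-1,[0,0,0],0],
    [-1,[0,0,0],0],
    [-1,[0,0,0],0]
  ]
}}

```text
time: 8.45
ee_pos: [0.5299, -0.2539, 0.0834]
orientation: [[0.964, 0.006, 0.267], [-0.267, 0.007, 0.964], [0.004, -1.0, 0.008]]
wrist_force: [0.5, 0.7, -0.1]
grip_width: 0.0004
```

>>> {"api": "arm_command", "payload": {
  "series": [
    [-1,[0.001,0,-0.0045],0],
    [-1,[0,0,0],0],
    [-1,[0,0.002,0],0],
    [-1,[0,0.002,0],0],
    [-1,[0,0.002,0],0],
    [-1,[0,0.002,0],0],
    [-1,[0,0.002,0],0],
    [-1,[0,0.002,0],0],
    [-1,[0,0.002,0],0],
    [-1,[0,0,0],0]
  ]
}}

```text
time: 9.45
ee_pos: [0.5304, -0.2593, 0.0692]
orientation: [[0.964, 0.008, 0.268], [-0.268, 0.006, 0.964], [0.006, -1.0, 0.008]]
wrist_force: [0.0, -0.7, 2.0]
grip_width: 0.0006
```

>>> {"api": "arm_command", "payload": {
  "series": [
    [-1,[0,0.001,0],0],
    [-1,[0,0.001,0],0],
    [-1,[0,0.001,0],0],
    [-1,[0,0.001,0],0],
    [-1,[0,0,0],0],
    [-1,[0,0,0],0],
    [-1,[0,0,0],0],
    [-1,[0,0,0],0],
    [-1,[0,0,0],0],
    [-1,[0,0,0],0]
  ]
}}

```text
time: 10.45
ee_pos: [0.5304, -0.2594, 0.0664]
orientation: [[0.963, 0.009, 0.268], [-0.268, 0.007, 0.963], [0.007, -1.0, 0.009]]
wrist_force: [-1.3, 0.6, 6.6]
grip_width: 0.0005
```

>>> {"api": "arm_command", "payload": {
  "series": [
    [-1,[0,-0.01,0],0],
    [-1,[0,-0.025,0],0],
    [-1,[0,-0.03,0],0],
    [-1,[-0.006,-0.004,0.02],0],
    [-1,[-0.012,0,0.035],0],
    [-1,[-0.012,0,0.035],0],
    [-1,[-0.012,0,0.035],0],
    [-1,[-0.006,0,0.02],0],
    [-1,[0,0,0],0],
    [-1,[0,0,0],0]
  ]
}}

```text
time: 11.45
ee_pos: [0.5223, -0.1031, 0.1438]
orientation: [[0.963, 0.012, 0.27], [-0.27, 0.007, 0.963], [0.009, -1.0, 0.01]]
wrist_force: [-0.0, 0.2, 0.1]
grip_width: 0.0006
```

```bash
python3 meas.py | grep -v yell; python3 -c "
from h import *
s=manip.get_state();print(s['ee_pos'],s['wrist_force'])"
```

```text
top red [     0      0    640    480 307122] [319.4249 239.5068] ray [0.5934 0.0035] depth top mid [0.5317 0.007  0.0204] ztop 0.02066867831457446
top blue [457 265  10  16 116] [461.5172 272.9052] ray [ 0.5269 -0.262 ] depth top mid [ 0.5293 -0.2642  0.0718] ztop 0.07020805507892573
top green [272 269  15  16 185] [279.1622 276.7838] ray [0.5228 0.0794] depth top mid [0.5234 0.0797 0.0816] ztop 0.08053427138335967
side red [300 300  21  22 364] [309.6896 310.6429] ray [ 0.4994 -0.0856] depth top mid [ 0.5033 -0.0777  0.071 ] ztop 0.07062050013409428
side blue [389 399  25  26 514] [401.0486 411.2276] ray [ 0.5241 -0.2627] depth top mid [ 0.5288 -0.2586  0.0705] ztop 0.07072266602316327
side green [261 219  19  22 328] [269.9909 229.6555] ray [0.5191 0.074 ] depth top mid [0.5214 0.0804 0.0806] ztop 0.08086849726549011
[ 0.52234191 -0.10383121  0.14357986] [-0.61751947  0.16964083 -0.156926  ]
```

Blue is down with its top at about 70.5 mm. Next is green.

>>> {"api": "arm_command", "payload": {
  "series": [
    [-1,[-0.006,0,0.02],0],
    [-1,[-0.01,0,0.036],0],
    [-1,[-0.01,0,0.037],0],
    [-1,[-0.01,0,0.036],0],
    [-1,[-0.008,0,0.03],0],
    [-1,[-0.004,0.005,0.015],0],
    [-1,[-0.001,0.01,0.002],0],
    [-1,[0,0.01,0],0],
    [-1,[0,0.01,0],0],
    [-1,[0,0,0],0]
  ]
}}

```text
time: 12.55
ee_pos: [0.526, 0.0698, 0.1063]
orientation: [[0.956, 0.012, 0.292], [-0.292, 0.001, 0.957], [0.011, -1.0, 0.005]]
wrist_force: [-0.4, -0.3, -0.1]
grip_width: 0.0004
```

>>> {"api": "arm_command", "payload": {
  "series": [
    [-1,[-0.006,0,0.0085],0],
    [-1,[0,0,0],0],
    [-1,[0,0.006,0],0],
    [-1,[0,0.006,0],0],
    [-1,[0,0.005,0],0],
    [-1,[0,0.003,0],0],
    [-1,[0,0.001,0],0],
    [-1,[0,0,0],0],
    [-1,[0,0,0],0],
    [-1,[0,0,0],0]
  ]
}}

```text
time: 13.55
ee_pos: [0.5231, 0.0781, 0.0837]
orientation: [[0.955, 0.012, 0.295], [-0.295, 0.001, 0.956], [0.011, -1.0, 0.004]]
wrist_force: [-0.0, 0.7, -0.8]
grip_width: 0.0004
```

>>> {"api": "arm_command", "payload": {
  "series": [
    [-1,[-0.001,0,0.0015],0],
    [-1,[0,0.002,0],0],
    [-1,[0,0.002,0],0],
    [-1,[0,0.002,0],0],
    [-1,[0,0.002,0],0],
    [-1,[0,0.002,0],0],
    [-1,[0,0.002,0],0],
    [-1,[0,0.002,0],0],
    [-1,[0,0,0],0],
    [-1,[0,0,0],0]
  ]
}}

```text
time: 14.55
ee_pos: [0.523, 0.0802, 0.0689]
orientation: [[0.955, 0.013, 0.295], [-0.295, 0.001, 0.956], [0.012, -1.0, 0.005]]
wrist_force: [-0.9, -0.0, 2.0]
grip_width: 0.0008
```

>>> {"api": "arm_command", "payload": {
  "series": [
    [-1,[0,0.001,0],0],
    [-1,[0,0.001,0],0],
    [-1,[0,0.001,0],0],
    [-1,[0,0.001,0],0],
    [-1,[0,0,0],0],
    [-1,[0,0,0],0],
    [-1,[0,0,0],0],
    [-1,[0,0,0],0],
    [-1,[0,0,0],0],
    [-1,[0,0,0],0]
  ]
}}

```text
time: 15.55
ee_pos: [0.5231, 0.0802, 0.0658]
orientation: [[0.955, 0.013, 0.295], [-0.295, 0.002, 0.955], [0.012, -1.0, 0.006]]
wrist_force: [-1.5, -0.1, 6.7]
grip_width: 0.0009
```

Green is bottomed at 6.7 N. I'll lift clear, then move aside (towards -x and up) so the cameras can check.

>>> {"api": "arm_command", "payload": {
  "series": [
    [-1,[0,-0.01,0],0],
    [-1,[0,-0.025,0],0],
    [-1,[0,-0.03,0],0],
    [-1,[0,-0.03,0],0],
    [-1,[0,-0.03,0],0],
    [-1,[-0.02,-0.01,0.02],0],
    [-1,[-0.02,0,0.02],0],
    [-1,[-0.01,0,0.01],0],
    [-1,[0,0,0],0],
    [-1,[0,0,0],0]
  ]
}}

```text
time: 16.55
ee_pos: [0.4878, 0.1423, 0.2106]
orientation: [[0.954, 0.016, 0.298], [-0.298, 0.003, 0.954], [0.014, -1.0, 0.007]]
wrist_force: [0.8, -0.2, 0.8]
grip_width: 0.0008
```

```bash
python3 meas.py; python3 -c "
from h import *
c=cap('side','end.png')
s=manip.get_state();print(s['ee_pos'],s['wrist_force'],s['qvel'],s['time'])"
```

```text
top red [356 279  16  16 205] [363.1707 286.2488] ray [ 0.5035 -0.0773] depth top mid [ 0.5052 -0.0785  0.0717] ztop 0.07057014675021914
top blue [451 264  16  17 207] [458.6039 272.1014] ray [ 0.5285 -0.2566] depth top mid [ 0.5302 -0.2596  0.0717] ztop 0.07083773377721848
top green [     0      0    640    480 306806] [319.5569 239.4789] ray [0.5935 0.0032] depth top mid [0.5314 0.0084 0.0216] ztop 0.021413460849924848
top yellow [     0      0    640    480 307200] [319.5 239.5] ray [0.5934 0.0033] depth top mid [0.5314 0.0084 0.0219] ztop 0.02157073856408699
side red [300 300  21  22 363] [309.6887 310.7025] ray [ 0.4993 -0.0857] depth top mid [ 0.5032 -0.0773  0.0706] ztop 0.07071864664174946
side blue [389 399  25  26 511] [401.1135 411.2485] ray [ 0.5241 -0.2628] depth top mid [ 0.5287 -0.2585  0.0707] ztop 0.07069215250152458
side green [262 223  18  18 257] [270.358 232.   ] ray [0.5174 0.0694] depth top mid [0.5217 0.0804 0.0704] ztop 0.0707694097659193
side yellow [206 156  19  18 250] [215.06  164.656] ray [0.5043 0.2585] depth top mid [0.5067 0.2678 0.0804] ztop 0.08055319708943608
[0.48796327 0.14175947 0.21018707] [-1.2824306  -0.21687129  0.60448202] [ 0.19577332  0.3164203   0.04072398  0.05017879  0.03947843 -0.03625829
 -0.13033294] 16.7
```

View pics/end.png

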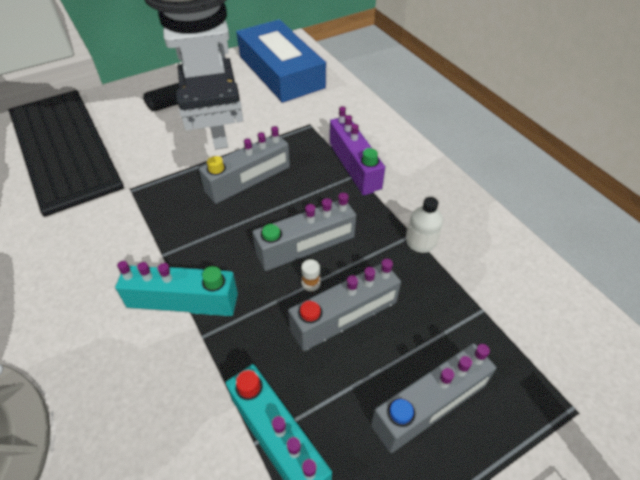

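The picture shows red (310,311), blue (401,411) and green (270,232) down, yellow (215,165) still up and nothing shifted. The hand is clear at z = 0.21 m, so I'm handing in.

```bash
python3 -c "
from bench import manip
print(manip.finish_job())"
```

```text
the job is handed in; nothing more can be done
None
```

I pressed the red, blue and green keys in that order with the shut fingertips, then handed the job in at about 17 s of the 54 s allowed. No verdict was reported.

- **Presses:** each key went to its stop, with a measured force of about 7 to 8 N (limit 25 N).
- **Keys at the end:** the side camera puts the red, blue and green tops at about 70.7 mm, against 80 mm before, so all three are fully down. The yellow top is at 80.6 mm, still up.
- **Positions:** all four key centres read within about 1.5 mm of where they started. The vial and bottle look unmoved in the last picture, though I did not measure them again.
- **Hand:** it is clear of everything, with the fingertips 0.21 m above the table.

In the last top-camera reading the arm hid green and yellow, so those two were checked from the side camera only. For red and blue the two cameras agreed.

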